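# Unclamp the test cassette and load it on the reader's sensing pin

## Task

Flip the jig's toggle clamp up past its centre so that it stays open, then lift the freed test cassette out of the jig. Set it down flat in the sloped bed of the empty reader dock, the right way round so that its whole corner (not the notched one) holds the sensing pin fully down, keeping hold of it until it is down rather than dropping it. Leave the clamp open, and leave the occupied dock and the other things on the bench alone.

Things in the scene. Friction and masses are not known exactly. Their poses are not given: they have to be found in the camera images.
- cassette: White plastic test cassette, 0.2 kg: plate 76 (its x) x 48 (y) x 12 mm; origin at centre of underside, z up. Grip rib on the middle of its top: 32 mm along x, 12 mm thick along y, from 12 to 38 mm above the underside. Corner at +x +y cut right through (notch 20 mm along x, 18 along y); other corners whole. Starts flat in the jig's nest, its x axis along the jig's -x (notched end away from the clamp).
- jig: Metal clamping jig fixed to the bench; origin on the bench under the nest's centre, z up. Base 12 mm thick, x -53 to +97, y -40 to +40 mm. Nest floor 30 mm above the bench, rim 5 mm above that floor, about 2.5 mm of play round the cassette. Toggle clamp on the +x side of the nest, between two cheeks 76 mm high.
- clamp (a joint): Toggle clamp's hinge angle (rad) about the jig's +y axis. 0 = closed: level bar with its foot on the cassette's clamp-side end. Positive: bar swings up while the handle goes over away from the nest (to jig +x), stop at 1.75. No lock or spring, under 1 N at the knob: by its weight it falls shut if let go below about 1.05 (its centre), and falls open to the stop beyond it.
- clamp_hinge (a point): Point on the clamp's hinge axis (along the jig's y), at jig x = 66 mm, y = 0, 64 mm above the bench. The bar, 12 mm wide, reaches 46 mm from it; open, the bar stands upright just beyond the nest's +x end, its foot jutting 22 mm towards the nest.
- clamp_knob (a point): Middle of the black cylindrical knob (18 mm diameter, 28 mm long, along the handle) on the end of the clamp handle, 62 mm from the hinge axis; moves with the arm. Closed, the handle stands up, leaning 15 degrees from vertical towards the nest.
- dock: The empty reader dock, fixed to the bench: grey base 110 x 110 x 10 mm under a sloped cream bed (bed) with a sensing pin. Origin on the bench under its centre, z up; the bed's low edge is on its -x side, its high edge on +x.
- bed: Empty dock's bed, sloped 30 degrees; origin at centre of its floor, 50 mm above the bench; z square to the floor (outward), x up the slope, y level. Recess 54 (x) x 82 mm (y), rim 8 mm high, 5 mm thick all round. The cassette lies flat in it with 3 mm play each side; right way round = cassette's +x along the bed's +y, so the notch is at the low edge on the +y side, diagonally opposite the pin.
- pin (a joint): Sensing pin in the empty dock's bed: steel, 8 mm diameter, at bed x = +15, y = -29 mm, standing 6 mm out of the floor. Value (m): 0 = fully out, 0.006 = flush with the floor, pressed along the bed's -z. Spring 0.2 to 0.5 N: the cassette's own weight holds it down. With the cassette turned half round the notch comes over the pin, which stays out.
- dock_used: The occupied reader dock: same shape, size and frame as dock (bed likewise), fixed, with another cassette locked in its bed (grip rib up to 38 mm above the bed floor). Leave it alone.
- beaker: Bystander: glass beaker 46 mm across, 55 mm high. Origin under its centre.
- jar: Bystander: amber jar 42 mm across, 62 mm high. Origin under its centre.
- potato: Bystander: potato standing on end, 48 mm across, 52 mm high. Origin under its centre.
- reagent: Bystander: white reagent bottle 40 mm across, 85 mm high. Origin under its centre.
- tip_rack: Bystander: box of pipette tips 118 (x) x 82 (y) x 55 mm high. Origin under its centre.
- pipette: Bystander: pipette lying along its x axis, from x = -128 to +100 mm, 30 mm wide, 24 mm high. Origin on the bench.
- corn: Bystander: corn cob lying along its x axis, 170 mm long, 44 mm wide, 44 mm high. Origin on the bench under its middle.
Things that resemble listed ones, but are neither listed nor needed, are in the scene too. Leave any purple look-alike of the jig alone.

How it is judged:
By the outcome, as a careful person would: the job done as asked, in the order asked, and still so for the second after the job is handed in, with the robot touching nothing.
It also fails if it takes over 61 s, if anything falls off the work surface, if the arm or the gripper's body presses on something with over 40 N, if the wrist force passes 120 N, or if a joint passes its speed limit or range.

## Robot

A 6-joint arm with a two-finger parallel gripper is mounted at the origin on the work surface. World frame = base frame: x ahead of the robot, y to its left, z up, the work surface at z = 0. Lengths are in m, angles in degrees, forces in N, time in s.
With the tool pointing down it reaches from about 0.3 to 0.75 m from the base axis. Payload 8.5 kg.
Tool frame: the origin (TCP) lies on the centre line of the jaws, within the pads' length; the fingertips stand 8 mm ahead of it and the grasp point (between the pads) lies 11 mm behind it; x points along the fingers, y is the direction in which the jaws open and shut, and the axes are right-handed (so a half turn about x gives the same grasp; the last joint's range is limited). The gripper opens to 88 mm and grips with 3 to 60 N. Pads are 18 mm wide; open, the fingers measure 123 mm over their backs; the gripper's body (75 mm by 187 mm) begins 45 mm behind the grasp point.
Start: joints at [-12.336, 21.807, 74.336, -0, 83.858, -12.336], TCP at [0.55, 0, 0.247] pointing down, gripper open.
Joint ranges: [-178.18, 178.18], [-50.72, 133.34], [12.68, 142.11], [-81.47, 261.47], [9.98, 163.14], [-165.26, 165.26]. Speed limits (degrees/s): [136.94, 136.94, 180, 180, 180, 180].

## Interface

Orientations are given as [roll, pitch, yaw] about the fixed x, y, z axes, in that order (R = Rz(yaw) Ry(pitch) Rx(roll)).
In Python, from workcell import env, read_camera, camera_model gives the robot as it stands. The module is installed in compiled form; this text tells all that it offers.
- The arm moves only by the shell command python3 -m jog 'ROWS' [FORCE]. ROWS is text: rows parted by semicolons, each of 7 numbers parted by spaces: the shift along the tool's x, y, z in units of 2 cm (1.0 is 2 cm), then the turn, a rotation vector about the tool's x, y, z in units of 0.12 rad (1.0 is 0.12 rad), then the opening in per cent of the stroke, from 0 (shut) to 100 (fully open). In form: x y z ax ay az gripper; .... A call has 1 to 8 rows; each row shifts and turns the commanded pose from where the row before left it, along the tool's axes as they then stand; what a row does not reach is not made up. A row lasts 1/12 s, in which the tool goes at most 41.7 mm and 7.16 degrees, less where a joint would pass 70% of its speed; a pose out of reach is approached as far as the arm can. A call with a number of a shift or a turn outside -1 to 1 is refused whole. A call with a gripper value outside its range is refused whole. The fingers move at their own pace and stop on an object; FORCE is the grip in N (left out, the last holds). Time passes only in rows, so rows that do not move let the fingers close. It gives the time, the measured TCP pose, the force and the opening at its end, in the units of the state.
- env.get_state(): the state, without advancing time (a new reading comes with each control period).
- read_camera(name): name is "scene" or "side" or "wrist"; returns (picture, depth): 384x512x3 uint8, red, green, blue; 384x512 float32, m along the optical axis (not along the pixel's ray), 0 where there is no reading.
- camera_model(name): a dict with "K" (3x3 intrinsics, pixels), "pose" (4x4, takes a point from camera to world coordinates). Camera axes: x right, y up, looking along -z (the intrinsics and any distortion apply to the point x, -y, -z); pixel columns grow to the right and rows downward; lengths in m; the calibration is good to about 2 mm. A picture is of the moment at which its call begins: read the wrist's pose just before it. camera_model takes no time and is no camera call; for the wrist camera it gives the pose at the moment of the call.
- env.finish_job(): hands the job in, once; it reports no verdict.
The state is a dict: "clock": time; "qpos": joint angles; "dq": joint speeds; "joint_torque": joint torques, N m; "eef_pos": TCP position; "orientation": TCP orientation; "wrist_force": force on the tool from outside, world axes, zero at the start; "ft_torque": the same for the moment, N m; "finger_gap": opening from 0.0 (shut) to 1.0 (fully open).
Only numpy, scipy, OpenCV 4.12 (cv2) and the standard library are available. Lean on these libraries where they do the work, as an engineer would, in place of code of your own. Each camera call takes 0.05 s, during which the arm holds its last target. There are 200 camera calls.

## Working session

There is one attempt and no reset: what is moved stays moved. The work goes in short steps, Python scripts to look and compute and a shell command to move; the robot and the scene stay as the last step left them, time stands still between calls to the robot, and variables do not carry over. Pictures are saved under pics/ and viewed, on a budget of 10 in all, crops included, one or two more only if the job needs it, and the job is handed in when it is done.

```bash
mkdir -p pics; cat > h.py <<'E'
import numpy as np, cv2
from workcell import env, read_camera, camera_model
def grab(n):
    m=camera_model(n); p,d=read_camera(n); np.savez(f'{n}.npz',p=p,d=d,K=m['K'],T=m['pose'],**({'dist':m['dist']} if 'dist' in m else {}))
    return p,d,m
def load(n):
    z=np.load(n+'.npz'); return z['p'],z['d'],z['K'],z['T']
def cloud(d,K,T):
    v,u=np.mgrid[:d.shape[0],:d.shape[1]]
    P=np.stack([(u-K[0,2])/K[0,0]*d,-(v-K[1,2])/K[1,1]*d,-d],-1)
    W=P@T[:3,:3].T+T[:3,3]; W[d==0]=np.nan; return W
def save(n,p): cv2.imwrite('pics/'+n,cv2.cvtColor(p,cv2.COLOR_RGB2BGR))
E
python3 - <<'E'
from h import *
for n in('scene','side','wrist'):
    p,d,m=grab(n); save(n+'0.png',p); print(n,m.keys(),m['K'].tolist(),m['pose'].round(3).tolist(),(d>0).mean())
print(env.get_state())
E
```

```text
scene dict_keys(['K', 'pose']) [[424.321941971875, 0.0, 251.36758148796926], [0.0, 424.321941971875, 184.46843772157425], [0.0, 0.0, 1.0]] [[0.136, -0.848, 0.513, 1.165], [0.991, 0.12, -0.065, -0.056], [-0.006, 0.517, 0.856, 1.131], [0.0, 0.0, 0.0, 1.0]] 0.9962361653645834
side dict_keys(['K', 'pose']) [[452.84477476508914, 0.0, 256.8369236557431], [0.0, 452.84477476508914, 186.9343193546902], [0.0, 0.0, 1.0]] [[-0.976, 0.133, -0.175, 0.3], [-0.219, -0.644, 0.733, 0.975], [-0.015, 0.753, 0.657, 0.95], [0.0, 0.0, 0.0, 1.0]] 0.9962056477864584
wrist dict_keys(['K', 'pose']) [[264.77721468334454, 0.0, 256.37290914645394], [0.0, 264.77721468334454, 189.26259315163796], [0.0, 0.0, 1.0]] [[1.0, -0.0, 0.001, 0.55], [0.0, 0.949, 0.314, 0.082], [-0.001, -0.314, 0.949, 0.385], [0.0, 0.0, 0.0, 1.0]] 0.9961039225260416
{'clock': 0.15, 'qpos': array([-1.23366423e+01,  2.18329023e+01,  7.43697656e+01, -1.62229994e-03,
        8.38566713e+01, -1.23361156e+01]), 'dq': array([-0.05936019, -0.07872145, -0.10139698,  0.07552188,  0.06497773,
       -0.00103207]), 'joint_torque': array([ 2.75231861e-03, -4.38084304e+01, -2.24613369e+01,  7.13452022e-02,
        3.43442336e-02, -8.91773107e-05]), 'eef_pos': array([5.49815570e-01, 2.27602396e-05, 2.46301799e-01]), 'orientation': array([-100.77923506,   89.94063887,  169.22041269]), 'wrist_force': array([-0.81732391,  0.24358283,  0.34477032]), 'ft_torque': array([ 0.0112825 , -0.03130892, -0.02684187]), 'finger_gap': 1.0017522702097117}
```

View pics/scene0.png

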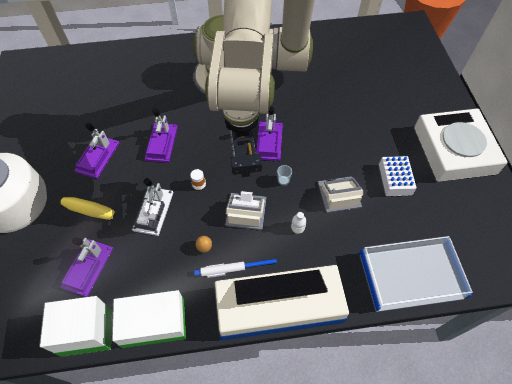

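View pics/side0.png

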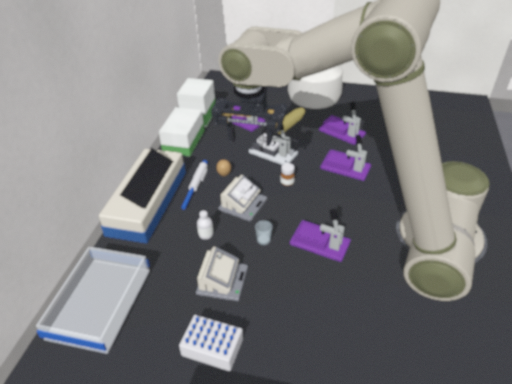

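The scene shows the metal jig at (152,208). The purple look-alikes are at (97,152), (161,140), (270,138) and (87,265). The docks are at (246,210), apparently occupied, and (341,193), apparently empty. One close crop should confirm this.

```bash
python3 - <<'E'
from h import *
p,d,K,T=load('scene'); q,_,_,_=load('side')
a=cv2.resize(p[165:245,115:205],(400,356),interpolation=cv2.INTER_CUBIC)
b=cv2.resize(p[165:245,285:375],(400,356),interpolation=cv2.INTER_CUBIC)
c=cv2.resize(p[175:235,210:300],(400,240),interpolation=cv2.INTER_CUBIC)
e=cv2.resize(q[240:300,185:275],(400,240),interpolation=cv2.INTER_CUBIC)
save('crop1.png',np.vstack([np.hstack([a,b]),np.hstack([c,e])]))
W=cloud(d,K,T)
for n,(u,v) in dict(jig=(152,215),used=(246,210),dock=(341,193)).items(): print(n,W[v,u].round(3))
# top-down clusters: obstacles heights
ok=np.isfinite(W[...,2])&(W[...,2]>0.012)&(W[...,2]<0.2)&(W[...,0]>0.25)&(W[...,0]<0.85)&(abs(W[...,1])<0.6)
n,l,st,ce=cv2.connectedComponentsWithStats(ok.astype('uint8'))
for i in range(1,n):
    if st[i,4]>60:
        m=W[l==i]; print(ce[i].round(),st[i,4],m.min(0).round(3),m.max(0).round(3))
E
```

```text
jig [ 0.573 -0.27   0.039]
used [ 0.608 -0.001  0.064]
dock [0.593 0.278 0.069]
[269. 137.] 717 [0.263 0.067 0.012] [0.411 0.154 0.14 ]
[159. 140.] 754 [ 0.25  -0.294  0.012] [ 0.368 -0.194  0.141]
[ 94. 152.] 953 [ 0.251 -0.511  0.012] [ 0.398 -0.393  0.142]
[397. 175.] 1128 [0.468 0.428 0.012] [0.597 0.521 0.059]
[284. 174.] 210 [0.462 0.109 0.012] [0.51  0.153 0.061]
[ 36. 188.] 494 [ 0.403 -0.6    0.012] [ 0.503 -0.588  0.128]
[197. 179.] 232 [ 0.445 -0.153  0.013] [ 0.488 -0.11   0.065]
[342. 192.] 985 [0.508 0.237 0.012] [0.618 0.343 0.075]
[150. 209.] 1016 [ 0.477 -0.331  0.012] [ 0.62  -0.233  0.14 ]
[245. 209.] 1038 [ 0.524 -0.058  0.012] [0.637 0.064 0.087]
[ 87. 207.] 699 [ 0.47  -0.542  0.014] [ 0.558 -0.382  0.047]
[298. 222.] 233 [0.638 0.124 0.012] [0.674 0.162 0.089]
[ 83. 265.] 1286 [ 0.611 -0.523  0.012] [ 0.772 -0.402  0.14 ]
[203. 244.] 219 [ 0.659 -0.152  0.012] [ 0.699 -0.109  0.055]
[409. 252.] 1176 [0.759 0.296 0.012] [0.85  0.542 0.064]
[229. 267.] 556 [ 0.738 -0.164  0.012] [0.768 0.064 0.028]
[276. 280.] 1782 [ 0.804 -0.108  0.075] [0.85  0.211 0.113]
[148. 300.] 840 [ 0.819 -0.358  0.013] [ 0.85  -0.197  0.095]
[ 77. 306.] 840 [ 0.775 -0.509  0.012] [ 0.85  -0.387  0.135]
```

View pics/crop1.png

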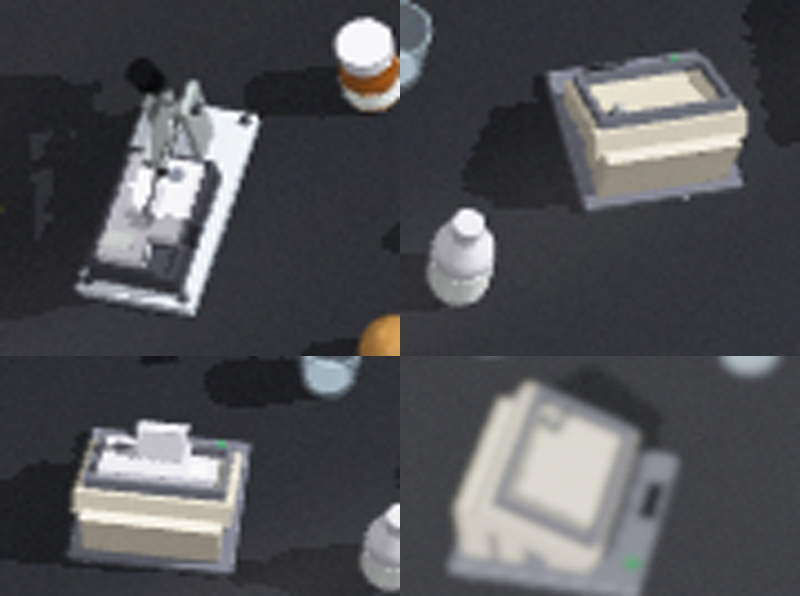

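The crop confirms it: the metal jig's clamp is closed at the top of the crop, with the knob at about (147,73) and the notch at about (165,255). The right dock is empty, with its pin at about (612,108) on the high, −y side. The middle dock is occupied. Next come coarse poses and the tool axes.

```bash
cat >> h.py <<'E'
from scipy.spatial.transform import Rotation as R
def tool():
    s=env.get_state(); return s['eef_pos'],R.from_euler('xyz',s['orientation'],degrees=True).as_matrix(),s
def rect(P): 
    (c,sz,a)=cv2.minAreaRect((P[:,:2]*1000).astype('float32')); return np.round(c,1),np.round(sz,1),round(a,1)
E
python3 - <<'E'
from h import *
for n in('scene','side'):
    p,d,K,T=load(n); W=cloud(d,K,T); z=W[...,2]
    J=(W[...,0]>.45)&(W[...,0]<.65)&(W[...,1]>-.35)&(W[...,1]<-.2)
    print(n,'jig base',rect(W[J&(z>.006)&(z<.018)]))
    m=J&(z>.12); print('knob',W[m].mean(0).round(3),m.sum())
    D=(W[...,0]>.49)&(W[...,0]<.65)&(W[...,1]>.22)&(W[...,1]<.36)
    print('dock base',rect(W[D&(z>.005)&(z<.015)]))
e,Rt,s=tool(); print(e,Rt.round(3)); m=camera_model('wrist')['pose']; print((Rt.T@(m[:3,3]-e)).round(3),(Rt.T@m[:3,:3]).round(3))
E
```

```text
scene jig base (array([ 547.4, -249.1]), array([131.3, 152.9]), 71.2)
knob [ 0.517 -0.264  0.133] 45
dock base (array([575. , 296.4]), array([141.7, 122. ]), 2.8)
side jig base (array([ 540. , -270.5]), array([ 81.6, 150.1]), 71.2)
knob [ 0.507 -0.26   0.124] 9
dock base (array([560.9, 288.8]), array([109.3, 120.1]), 0.8)
[5.49815570e-01 2.27602396e-05 2.46301799e-01] [[-0.001  1.    -0.   ]
 [ 0.    -0.    -1.   ]
 [-1.    -0.001 -0.   ]]
[-0.139 -0.    -0.082] [[ 0.     0.314 -0.949]
 [ 1.    -0.     0.   ]
 [-0.    -0.949 -0.314]]
```

```bash
python3 -m jog '0 0.5 1 0 0 0 100;0 0 1 0 0 0 100;0 0 1 0 0 0 100;0 0 1 0 0 0 100;0 0 1 0 0 0 100;0 0 1 0 0 0 100;0 0 1 0 0 0 100;0 0 1 0 0 0 100'
python3 -m jog '0 0 1 0 0 0 0;0 0 1 0 0 0 0;0 0 1 0 0 0 0;0 0 1 0 0 0 0;0 0 1 0 0 0 0;0 0 0.8 1 0 0 0;0 0 0 1 0 0 0;0 0 0 1 0 0 0'
python3 -m jog '0 0 0 1 0 0 0;0 0 0 1 0 0 0;0 0 0 1 0 0 0;0 0 0 1 0 0 0;0 0 0 1 0 0 0;0 0 0 1 0 0 0;0 0 0 1 0 0 0;0 0 0 1 0 0 0'
python3 -m jog '0 0 0 1 0 0 0;0 0 0 1 0 0 0;0 0 0 1 0 0 0;0 0 0 1 0 0 0;0 0 0 0.8 0 0 0;0 0 0 0 0 0 0;0 0 0 0 0 0 0'
python3 - <<'E'
from h import *
e,Rt,s=tool(); print(e,Rt.round(3),s['qpos'].round(1),s['clock'])
p,d,m=grab('wrist'); save('w1.png',p)
W=cloud(d,m['K'],m['pose']); z=W[...,2]
J=(W[...,0]>.44)&(W[...,0]<.65)&(W[...,1]>-.36)&(W[...,1]<-.19)
print('base',rect(W[J&(z>.008)&(z<.018)]))
m2=J&(z>.1)&(z<.145)&(p.max(2)<70); print('knob',W[m2].mean(0).round(4),W[m2].min(0).round(3),W[m2].max(0).round(3),m2.sum())
m3=J&(z>.06)&(z<.073)&(p.min(2)>120); print('rib top',rect(W[m3]),np.median(z[m3]),m3.sum())
E
```

```text
clock: 0.82
eef_pos: [0.5598, -0.161, 0.2465]
orientation: [-117.1, 90.0, 152.9]
wrist_force: [0.4, -0.3, -0.1]
finger_gap: 1.0
clock: 1.48
eef_pos: [0.5597, -0.277, 0.2461]
orientation: [-105.7, 89.9, 143.2]
wrist_force: [0.4, 1.0, -0.3]
finger_gap: 0.419
clock: 2.15
eef_pos: [0.5599, -0.2759, 0.2464]
orientation: [-50.3, 90.0, 143.7]
wrist_force: [-0.2, 0.8, -0.6]
finger_gap: 0.004
clock: 2.73
eef_pos: [0.5599, -0.276, 0.2465]
orientation: [-20.0, 90.0, 141.5]
wrist_force: [0.2, 0.4, -0.3]
finger_gap: 0.006
[ 0.55992568 -0.27595002  0.24651291] [[-0.    -0.317 -0.949]
 [ 0.    -0.949  0.317]
 [-1.    -0.     0.   ]] [-37.1  29.5  61.5   0.   89.   71.4] 2.7333
base (array([ 538.4, -275.6]), array([ 80. , 149.8]), 70.8)
knob [ 0.5202 -0.2686  0.1328] [ 0.515 -0.275  0.111] [ 0.524 -0.261  0.139] 112
rib top (array([ 534.5, -274.1]), array([34.2, 86.1]), 71.4) 0.06960645360147946 612
```

View pics/w1.png

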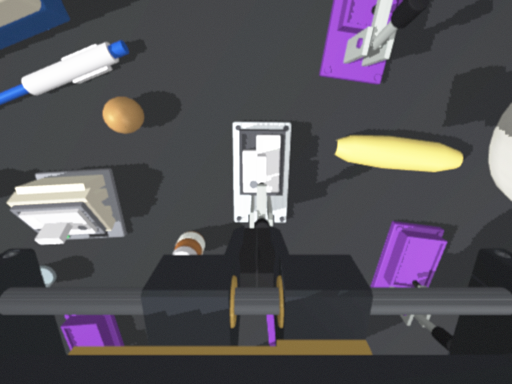

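The jig's nest is at about (0.559,−0.283), with its +x axis at yaw 160.8°. It appears at about (261,170) in the wrist view. I'll push the knob with the shut fingers.

```bash
python3 -m jog '0.8 -0.33 0 0.1 0 0 0;1 0 0 0 0 0 0;1 0 0 0 0 0 0;1 0 0 0 0 0 0;1 0 0 0 0 0 0;1 0 0 0 0 0 0;0.5 0 0 0 0 0 0;0 0 0 0 0 0 0'
python3 -m jog '0 0 0.6 0 0 0 0;0 0 0.5 0 0 0 0;0 0 0.5 0 0 0 0;0 0 0.5 0 0 0 0;0 0 0.5 0 0 0 0;0 0 0.5 0 0 0 0;0 0 0.5 0 0 0 0;0 0 0.5 0 0 0 0'
python3 -m jog '0 0 0.4 0 0 0 0;0.1 0 0.4 0 0 0 0;0.2 0 0.4 0 0 0 0;0.2 0 0.3 0 0 0 0;0.1 0 0.1 0 0 0 0;0 0 0 0 0 0 0'
```

```text
clock: 3.45
eef_pos: [0.5613, -0.2692, 0.1186]
orientation: [-17.1, 89.8, 143.7]
wrist_force: [-0.1, -0.6, -0.2]
finger_gap: 0.004
clock: 4.12
eef_pos: [0.4849, -0.2429, 0.1222]
orientation: [162.0, 89.8, -37.2]
wrist_force: [0.9, -0.3, -0.6]
finger_gap: 0.004
clock: 4.62
eef_pos: [0.4542, -0.2319, 0.1085]
orientation: [-20.3, 90.0, 140.4]
wrist_force: [-0.6, 0.1, 0.2]
finger_gap: 0.005
```

I moved y the wrong way: tool y is +jig y, so the finger passed about 13 mm off centre. I'll back off, re-centre and check the clamp.

```bash
python3 -m jog '-1 0 0 0 0 0 0;-1 0 0 0 0 0 0;-1 0 0 0 0 0 0;-1 0 -1 0 0 0 0;-1 0 -1 0 0 0 0;-1 0 -1 0 0 0 0;-1 0 -1 0 0 0 0;0 0.65 -1 0 0 0 0'
python3 -m jog '0 0 -1 0 0 0 100;0 0 0 0 0 0 100;0 0 0 0 0 0 100;0 0 0 0 0 0 100'
python3 - <<'E'
from h import *
e,Rt,s=tool(); print(e,Rt.round(3),s['qpos'].round(1),s['clock'])
p,d,m=grab('wrist'); W=cloud(d,m['K'],m['pose']); z=W[...,2]
save('w2.png',np.hstack([cv2.resize(p[90:290,170:370],(600,600),interpolation=cv2.INTER_CUBIC)]))
c=np.array([.5592,-.2828]);a=np.radians(160.8);X=np.array([np.cos(a),np.sin(a)]);Y=np.array([-X[1],X[0]])
jx=(W[...,:2]-c)@X; jy=(W[...,:2]-c)@Y
def st(n,k): print(n,k.sum(),[ (round(float(np.percentile(q[k],2))*1e3,1),round(float(np.percentile(q[k],98))*1e3,1)) for q in(jx,jy,z)])
N=(abs(jx)<.1)&(abs(jy)<.045)
st('rib',(abs(jx)<.03)&(abs(jy)<.02)&(z>.06)&(z<.075)); st('plate',(abs(jx)<.045)&(abs(jy)<.03)&(z>.037)&(z<.047)&(p.min(2)>120)); st('tall',(jx>.03)&(jx<.16)&(abs(jy)<.03)&(z>.09)&(z<.15)); st('knobopen',(jx>.1)&(jx<.16)&(abs(jy)<.03)&(z>.05)&(z<.09))
k=(abs(jx)<.03)&(abs(jy)<.02)&(z>.06)&(z<.075); print(rect(W[k]))
k=N&(z>.009)&(z<.016); print(rect(W[k]))
E
```

```text
clock: 5.28
eef_pos: [0.5471, -0.2769, 0.2535]
orientation: [165.7, 89.6, -33.5]
wrist_force: [-0.4, 0.0, -0.6]
finger_gap: 0.004
clock: 5.62
eef_pos: [0.5631, -0.2836, 0.2485]
orientation: [-15.6, 90.0, 145.1]
wrist_force: [-0.2, -0.2, 0.3]
finger_gap: 0.284
[ 0.56307349 -0.28363805  0.24854178] [[-0.001 -0.331 -0.944]
 [ 0.    -0.944  0.331]
 [-1.    -0.     0.001]] [-37.5  30.1  60.1  -0.   89.8  71.8] 5.6167
rib 234 [(-16.5, 14.4), (-5.9, 4.1), (64.4, 70.4)]
plate 1568 [(-38.0, 37.0), (-24.1, 22.5), (41.1, 44.7)]
tall 214 [(51.6, 77.8), (-5.8, 5.1), (95.7, 111.8)]
knobopen 319 [(102.5, 139.8), (-8.1, 8.5), (68.8, 79.9)]
(array([ 560.6, -282.3]), array([10.1, 31.6]), 70.8)
(array([ 538.4, -275.5]), array([ 80. , 149.9]), 70.8)
```

View pics/w2.png

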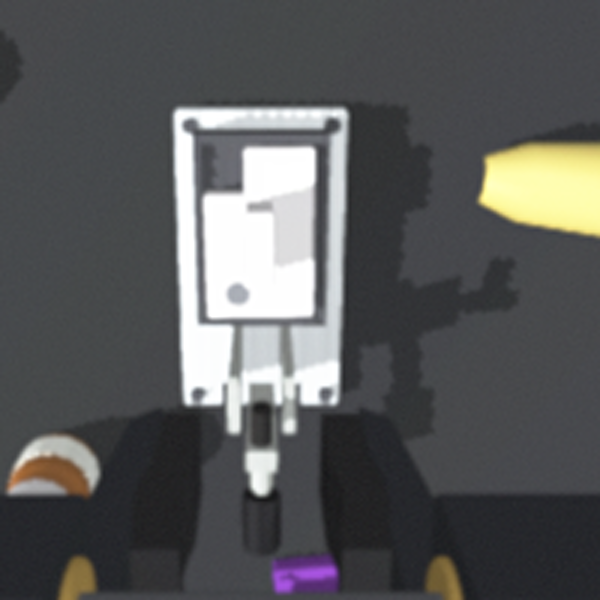

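The clamp is fully open: the knob lies over at jig x≈128, z≈69, and the bar stands upright. The cassette's notch is at the upper left of the crop (220,165). I'll descend onto the rib.

```bash
python3 -m jog '1 0 0.14 0 0 0 60;1 0 0 0 0 0 60;1 0 0 0 0 0 60;1 0 0 0 0 0 60;1 0 0 0 0 0 60;1 0 0 0 0 0 60;1 0 0 0 0 0 60;1 0 0 0 0 0 60'
python3 -m jog '0.6 0 0 0 0 0 60;0.6 0 0 0 0 0 60;0.4 0 0 0 0 0 60;0 0 0 0 0 0 60;0 0 0 0 0 0 60'
python3 -c "
from h import *
e,Rt,s=tool(); print(e,Rt.round(3),s['wrist_force'].round(1))"
```

```text
clock: 6.33
eef_pos: [0.5603, -0.2827, 0.0884]
orientation: [162.7, 90.0, -36.7]
wrist_force: [-0.4, 0.8, -0.7]
finger_gap: 0.603
clock: 6.75
eef_pos: [0.5607, -0.283, 0.0572]
orientation: [142.8, 90.0, -56.5]
wrist_force: [-0.5, 0.4, -0.0]
finger_gap: 0.601
[ 0.5606693  -0.28300252  0.05718596] [[ 0.    -0.331 -0.944]
 [-0.    -0.944  0.331]
 [-1.     0.    -0.   ]] [-0.5  0.4 -0. ]
```

```bash
python3 -m jog '0.18 0 0 0 0 0 60;0 0 0 0 0 0 0;0 0 0 0 0 0 0;0 0 0 0 0 0 0;0 0 0 0 0 0 0;0 0 0 0 0 0 0;0 0 0 0 0 0 0;0 0 0 0 0 0 0' 25
python3 -m jog '0 0 0 0 0 0 0;-0.3 0 0 0 0 0 0;-0.5 0 0 0 0 0 0;-0.5 0 0 0 0 0 0'
python3 -c "
from h import *
e,Rt,s=tool(); print(e,s['wrist_force'].round(1),s['finger_gap']*88)"
```

```text
clock: 7.42
eef_pos: [0.5608, -0.283, 0.0532]
orientation: [-157.0, 90.0, 3.7]
wrist_force: [1.3, 0.7, 0.0]
finger_gap: 0.136
clock: 7.75
eef_pos: [0.5607, -0.283, 0.0798]
orientation: [-16.3, 90.0, 144.4]
wrist_force: [0.1, -0.3, -1.9]
finger_gap: 0.133
[ 0.56068808 -0.28300029  0.07984065] [ 0.1 -0.3 -1.9] 11.671817021255883
```

Cassette held: gap 11.7 mm and about 1.9 N. I'll lift, turn back and carry it to a viewpoint beside the empty dock.

```bash
python3 -m jog '-1 0 0 0 0 0 0;-1 0 0 0 0 0 0;-1 0 0 0 0 0 0;-1 0 0 -1 0 0 0;-1 0 0 -1 0 0 0;-1 0 0 -1 0 0 0;-1 0 0 -1 0 0 0;-1 0 0 -1 0 0 0'
python3 -m jog '-0.5 0 0 -1 0 0 0;0 0 0 -1 0 0 0;0 0 0 -1 0 0 0;0 0 0 -1 0 0 0;0 0 0 -1 0 0 0;0 0 0 -1 0 0 0;0 0 0 -1 0 0 0;0 0 0 -1 0 0 0'
python3 -m jog '0 0 0 -1 0 0 0;0 0 0 -1 0 0 0;0 0 0 -0.9 0 0 0;0 0 -1 0 0 0 0;0 0 -1 0 0 0 0;0 0 -1 0 0 0 0;0 0 -1 0 0 0 0;0 0 -1 0 0 0 0'
python3 -m jog '0 0 -1 0 0 0 0;0 0 -1 0 0 0 0;0 0 -1 0 0 0 0;0 0 -1 0 0 0 0;0 0 -1 0 0 0 0;0 0 -1 0 0 0 0;0 0 -1 0 0 0 0;0 0 -1 0 0 0 0'
python3 -m jog '0 0 -1 0 0 0 0;0 0 -1 0 0 0 0;0 0 -1 0 0 0 0;0 0 -1 0 0 0 0;0 0 -1 0 0 0 0;0 0 -1 0 0 0 0;0 0 -1 0 0 0 0;0 0 -1 0 0 0 0'
python3 -m jog '0 0 -0.8 0 0 0 0;0 0 -0.5 0 0 0 0;0 0 0 0 0 0 0;0 0 0 0 0 0 0;0 0 0 0 0 0 0'
python3 - <<'E'
from h import *
e,Rt,s=tool(); print(e,Rt.round(3),s['qpos'].round(1),s['clock'],s['finger_gap']*88)
p,d,m=grab('wrist'); save('w3.png',p); W=cloud(d,m['K'],m['pose']); z=W[...,2]
D=(W[...,0]>.47)&(W[...,0]<.67)&(W[...,1]>.2)&(W[...,1]<.38)
k=D&(z>.006)&(z<.014); print('base',rect(W[k]),k.sum())
k=D&(z>.02)&(z<.12); print(rect(W[k]),k.sum(), W[k].max(0),W[k].min(0))
for zz in (.02,.05,.08): print(zz,(D&(z>zz)).sum())
E
```

```text
clock: 8.42
eef_pos: [0.5605, -0.2829, 0.2413]
orientation: [124.1, 90.0, -40.5]
wrist_force: [0.3, -0.6, -2.8]
finger_gap: 0.137
clock: 9.08
eef_pos: [0.5606, -0.2829, 0.2502]
orientation: [70.3, 90.0, -39.3]
wrist_force: [0.3, -0.0, -3.2]
finger_gap: 0.135
clock: 9.75
eef_pos: [0.5605, -0.1821, 0.2502]
orientation: [60.0, 90.0, -30.0]
wrist_force: [0.1, -0.2, -1.9]
finger_gap: 0.138
clock: 10.42
eef_pos: [0.5605, -0.0221, 0.2503]
orientation: [77.1, 89.9, -12.9]
wrist_force: [-0.2, -0.2, -2.4]
finger_gap: 0.132
clock: 11.08
eef_pos: [0.5605, 0.1379, 0.2503]
orientation: [89.6, 89.9, -0.4]
wrist_force: [0.3, -0.1, -2.4]
finger_gap: 0.134
clock: 11.5
eef_pos: [0.5609, 0.1621, 0.2494]
orientation: [29.9, 90.0, -60.1]
wrist_force: [0.3, -0.8, -1.5]
finger_gap: 0.134
[0.56086135 0.16210416 0.2494041 ] [[ 0.     1.    -0.001]
 [-0.    -0.001 -1.   ]
 [-1.     0.     0.   ]] [ 4.5 25.1 68.5 -0.  86.4  4.6] 11.5 11.763223087734211
base (array([560.1, 289. ]), array([108.6, 109.6]), 1.7) 1621
(array([569. , 289.8]), array([ 79.9, 102.4]), 1.6) 6722 [0.60988026 0.34129173 0.07545959] [0.52771536 0.23856213 0.03225004]
0.02 6722
0.05 4498
0.08 0
```

View pics/w3.png

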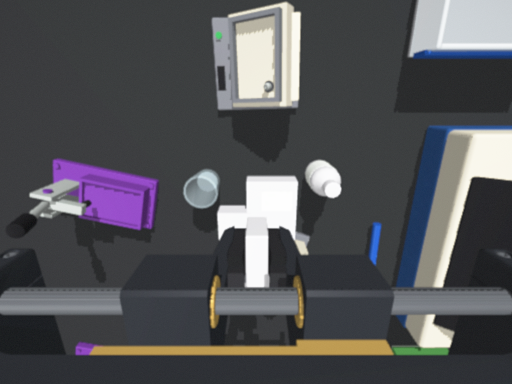

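The dock is at (255,60) with the pin at (268,87), on the high, −y side. The held cassette's notch is at the upper left (+y, low side), so it is already the right way round. I'll refine the bed from the cloud and check with the wrist picture's pin ray.

```bash
cat > bed.py <<'E'
from h import *
c=np.array([.5601,.289,.05]); a=np.radians(1.7)
Rb=R.from_euler('zy',[a,-np.radians(30)]).as_matrix()  # cols: bed x,y,z
E
python3 - <<'E'
from bed import *
print(Rb.round(3))
p,d,K,T=load('wrist'); W=cloud(d,K,T); B=(W-c)@Rb*1000
bx,by,bz=np.moveaxis(B,-1,0); z=W[...,2]
k=(abs(bx)<20)&(abs(by)<25)&(abs(bz)<5); P=W[k]; m=P.mean(0); n=np.linalg.svd(P-m,full_matrices=False)[2][2]; n*=np.sign(n[2])
print('floor n',n.round(3),'bed-frame',(Rb.T@n).round(3),'bz',np.median(bz[k]).round(2),k.sum())
h=m[2]-(n[:2]@(c[:2]-m[:2]))/n[2]; print('floor height at centre',h)
r=(abs(bx)<40)&(abs(by)<55)&(abs(bz-8)<2.5)
P2=np.c_[bx[r],by[r]]; print('rim',P2.min(0),P2.max(0),cv2.minAreaRect(P2.astype('float32')),np.median(bz[r]))
f=(abs(bx)<35)&(abs(by)<48)&(abs(bz)<2.5); 
g=p.astype(int); 
P3=np.c_[bx[f],by[f]]; print('floor ext',np.percentile(P3,[1,99],axis=0))
# pin by dark spot, by ray onto bed plane z=6
gray=cv2.cvtColor(p,cv2.COLOR_RGB2GRAY); print(gray[78:98:2,256:282:2])
for uv in [(268,87)]:
    ray=T[:3,:3]@np.array([(uv[0]-K[0,2])/K[0,0],-(uv[1]-K[1,2])/K[1,1],-1]); o=T[:3,3]-c
    t=(.006-Rb[:,2]@o)/(Rb[:,2]@ray); print('pin bed',(Rb.T@(o+t*ray)*1000).round(1))
k=(bz>4)&(bz<8)&(np.hypot(bx-15,by+29)<8); print('pin pts',k.sum(),B[k].mean(0))
# cassette in hand: plate points
H=(abs(W[...,0]-.561)<.05)&(abs(W[...,1]-.162)<.06)&(z>.22)&(z<.25)&(p.min(2)>120); print('cass',rect(W[H]),np.median(z[H]),H.sum())
E
```

```text
[[ 0.866 -0.026 -0.5  ]
 [ 0.03   1.     0.   ]
 [ 0.5   -0.015  0.866]]
floor n [-0.5   -0.015  0.866] bed-frame [-0.    -0.015  1.   ] bz 0.57 1426
floor height at centre 0.05063717450313352
rim [-31.53655999 -45.81448897] [34.51450625 46.55560856] ((1.2040748596191406, 0.4325447082519531), (92.31944274902344, 65.92138671875), 89.32717895507812) 8.345599959517433
floor ext [[-25.99960284 -47.22354802]
 [ 34.65158719  41.28692369]]
[[238 238 238 237 238 238 238 239 231 176 144 137 120]
 [237 237 238 238 238 226 196 217 229 176 145 137 118]
 [238 238 238 238 227 156 140 107 160 174 145 139 119]
 [238 238 237 237 203 202 223 173  99 168 145 138 118]
 [238 238 238 233 165 162 198 162  96 164 145 138 120]
 [238 238 237 236 184 150 153 115 100 170 145 139 120]
 [238 238 238 239 177 104  91  93 150 178 145 139 119]
 [238 238 238 236 192 154 147 212 237 190 144 138 120]
 [239 238 238 206 184 184 210 240 240 192 145 138 119]
 [238 238 238 196 180 182 227 233 231 185 146 141 121]]
pin bed [ 18.5 -29.9   6. ]
pin pts 35 [ 16.62429466 -28.94624368   6.32109102]
cass (array([560.6, 162.6]), array([74.4, 48. ]), 89.9) 0.23917955942576388 3213
```

```bash
cat > bed.py <<'E'
from h import *
c=np.array([.5607,.2893,.050]); 
Rb=R.from_euler('ZY',[1.7,-30],degrees=True).as_matrix()
Rg=np.c_[-Rb[:,2],Rb[:,0],-Rb[:,1]]
def report(above):
    e,Rt,s=tool(); g=c+(.0232+above)*Rb[:,2]
    print('rotvec units',(R.from_matrix(Rt.T@Rg).as_rotvec()/.12).round(2),'trans units in goal frame',(Rg.T@(g-e)/.02).round(2),'pos in bed mm',(Rb.T@(e-c)*1000).round(1),'F bed',(Rb.T@s['wrist_force']).round(1),s['qpos'].round(0),s['clock'])
E
python3 -m jog '0 0 0 -0.25 0 0 0;0 0 0 0 0 0.9 0;0 0 0 0 0 0.9 0;0 0 0 0 0 0.9 0;0 0 0 0 0 0.9 0;0 0 0 0 0 0.76 0;0 0 0 0 0 0 0;0 0 0 0 0 0 0'
python3 -c "
from bed import *
report(.06)"
```

```text
clock: 12.22
eef_pos: [0.5603, 0.1623, 0.2492]
orientation: [90.0, 60.2, 1.6]
wrist_force: [-0.4, -0.1, -3.7]
finger_gap: 0.133
rotvec units [-0.    0.    0.03] trans units in goal frame [ 4.57 -4.8  -6.35] pos in bed mm [  96.  -127.   174.6] F bed [-2.2 -0.1 -3. ] [ 5. 15. 90. -3. 45.  5.] 12.2167
```

```bash
python3 -m jog '0 -0.7 -0.9 0 0 0 0;0 -0.7 -0.9 0 0 0 0;0 -0.7 -0.9 0 0 0 0;0.5 -0.7 -0.9 0 0 0 0;0.6 -0.7 -0.9 0 0 0 0;1 -0.7 -0.9 0 0 0 0;1 -0.6 -0.95 0 0 0 0;1 0 0 0 0 0 0'
python3 -m jog '0.47 0 0 0 0 0 0;0 0 0 0 0 0 0;0 0 0 0 0 0 0'
python3 - <<'E'
from bed import *
report(.0)
for n in('scene','side'):
    p,d,m=grab(n); 
    uv=m['K']@np.diag([1,-1,-1])@(m['pose'][:3,:3].T@(c-m['pose'][:3,3])); u,v=(uv[:2]/uv[2]).astype(int)
    save(n+'5.png',cv2.resize(p[v-50:v+30,u-50:u+50],(500,400),interpolation=cv2.INTER_CUBIC))
a=cv2.imread('pics/scene5.png');b=cv2.imread('pics/side5.png');cv2.imwrite('pics/pre5.png',cv2.resize(np.hstack([a,b]),(800,320)))
E
```

```text
clock: 12.88
eef_pos: [0.5143, 0.2907, 0.1284]
orientation: [89.8, 60.2, 1.6]
wrist_force: [-0.2, -0.6, -3.2]
finger_gap: 0.135
clock: 13.13
eef_pos: [0.5206, 0.2882, 0.1223]
orientation: [89.9, 60.0, 1.6]
wrist_force: [-0.6, 0.2, -2.3]
finger_gap: 0.13
rotvec units [-0.01  0.01  0.01] trans units in goal frame [ 2.98 -0.07  0.  ] pos in bed mm [ 1.4  0.1 82.7] F bed [-1.7  0.2 -1.7] [ 22.  27.  97. -20.  30.  35.] 13.1333
```

View pics/pre5.png

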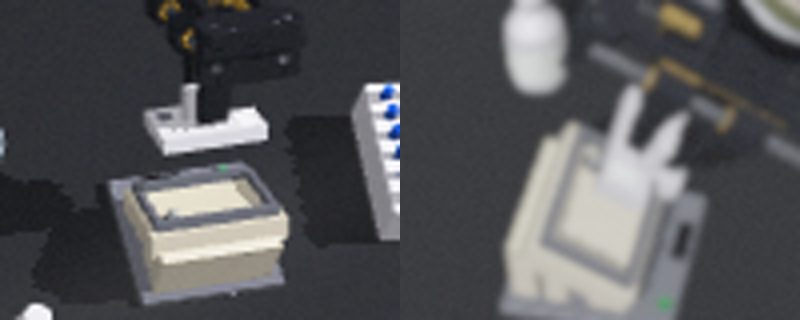

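The cassette hangs parallel over the empty bed. Now I'll descend along the normal, slowly near the end.

```bash
python3 -m jog '0.5 -0.07 0 0 0 0 0;0.5 0 0 0 0 0 0;0.5 0 0 0 0 0 0;0.4 0 0 0 0 0 0;0.3 0 0 0 0 0 0;0.3 0 0 0 0 0 0;0.2 0 0 0 0 0 0;0 0 0 0 0 0 0'
python3 -c "
from bed import *
report(.0)"
python3 -m jog '0.1 0 0 0 0 0 0;0.1 0 0 0 0 0 0;0 0 0 0 0 0 0;0 0 0 0 0 0 0'
python3 -c "
from bed import *
report(.0)"
```

```text
clock: 13.9
eef_pos: [0.5454, 0.2894, 0.0737]
orientation: [90.0, 60.1, 1.7]
wrist_force: [0.1, -0.2, -2.6]
finger_gap: 0.131
rotvec units [0.   0.   0.01] trans units in goal frame [0.25 0.07 0.03] pos in bed mm [-1.4  0.6 28.1] F bed [-1.2 -0.2 -2.3] [ 21.  33.  96. -23.  25.  38.] 13.9
clock: 14.23
eef_pos: [0.5473, 0.2896, 0.0712]
orientation: [90.0, 60.0, 1.7]
wrist_force: [-0.7, -0.2, -2.3]
finger_gap: 0.136
rotvec units [ 0. -0.  0.] trans units in goal frame [0.09 0.05 0.04] pos in bed mm [-1.   0.7 25.1] F bed [-1.8 -0.2 -1.7] [ 21.  33.  96. -23.  24.  38.] 14.2333
```

```bash
python3 -m jog '0.07 0.04 0.02 0 0 0 0;0 0 0 0 0 0 0;0 0 0 0 0 0 0;0 0 0 0 0 0 0'
python3 -c "
from bed import *
report(.0)"
python3 -m jog '0.05 0 0 0 0 0 0;0 0 0 0 0 0 0;0 0 0 0 0 0 0;0 0 0 0 0 0 0'
python3 -c "
from bed import *
report(.0)"
```

```text
clock: 14.57
eef_pos: [0.5488, 0.2892, 0.0704]
orientation: [90.0, 60.0, 1.7]
wrist_force: [-0.2, 0.6, -2.1]
finger_gap: 0.135
rotvec units [ 0. -0.  0.] trans units in goal frame [0.02 0.01 0.01] pos in bed mm [-0.2  0.3 23.6] F bed [-1.2  0.6 -1.8] [ 21.  33.  96. -23.  24.  38.] 14.5667
clock: 14.9
eef_pos: [0.5491, 0.2893, 0.0698]
orientation: [90.0, 60.0, 1.7]
wrist_force: [-5.1, -1.8, 4.9]
finger_gap: 0.133
rotvec units [ 0. -0. -0.] trans units in goal frame [-0.01  0.01  0.02] pos in bed mm [-0.2  0.3 23. ] F bed [-2.  -1.7  6.8] [ 21.  33.  96. -23.  24.  38.] 14.9
```

Contact: about +8 N along the normal at 23.0 mm, where 23.2 was expected. Release and retreat along the normal.

```bash
python3 -m jog '0 0 0 0 0 0 40;0 0 0 0 0 0 40;0 0 0 0 0 0 40;0 0 0 0 0 0 40;0 0 0 0 0 0 40;0 0 0 0 0 0 40'
python3 -m jog '-0.3 0 0 0 0 0 40;-0.5 0 0 0 0 0 40;-0.8 0 0 0 0 0 40;-1 0 0 0 0 0 40;-1 0 0 0 0 0 40;-1 0 0 0 0 0 40;-1 0 0 0 0 0 40;-1 0 0 0 0 0 40'
python3 -m jog '-1 0 0.7 0 0 0 40;0 0 1 0 0 0 40;0 0 1 0 0 0 40;0 0 1 0 0 0 40;0 0 0 0 0 0 40;0 0 0 0 0 0 40'
python3 - <<'E'
from bed import *
e,Rt,s=tool(); print(e,s['wrist_force'].round(1))
p,d,m=grab('wrist'); W=cloud(d,m['K'],m['pose']); bx,by,bz=np.moveaxis((W-c)@Rb*1000,-1,0)
uv=m['K']@np.diag([1,-1,-1])@(m['pose'][:3,:3].T@(c-m['pose'][:3,3])); u,v=(uv[:2]/uv[2]).astype(int); print(u,v)
k=(abs(bx)<26)&(abs(by)<40)&(bz>9)&(bz<17)&(p.min(2)>100); P=np.c_[bx,by,bz].reshape(-1,3) if 0 else np.stack([bx[k],by[k],bz[k]],1)
A=np.c_[P[:,:2],np.ones(len(P))]; print('plate top plane slopes,height',np.linalg.lstsq(A,P[:,2],rcond=None)[0].round(4),len(P),np.percentile(P,[1,99],axis=0).round(1))
print(cv2.minAreaRect(P[:,:2].astype('float32')))
for n,x,y in(('pin',15,-29),('pin2',15,29),('low',-15,-29),('notch',-16,30)):
    q=np.hypot(bx-x,by-y)<4; print(n,np.nanmedian(bz[q]).round(1),q.sum())
f=p[max(v-70,0):v+70,max(u-80,0):u+80]; sc,_,_=grab('scene')
g=cv2.resize(sc[150:240,110:290],(600,300),interpolation=cv2.INTER_CUBIC); g2=cv2.resize(f,(400,300),interpolation=cv2.INTER_CUBIC)
g3=cv2.resize(sc[165:220,310:375],(200,300)); save('fin.png',np.vstack([g,np.hstack([g2,g3])]))
E
```

```text
clock: 15.4
eef_pos: [0.5493, 0.2892, 0.0694]
orientation: [90.0, 60.0, 1.7]
wrist_force: [-0.2, 0.0, -0.9]
finger_gap: 0.4
clock: 16.07
eef_pos: [0.4822, 0.2872, 0.1854]
orientation: [90.1, 60.0, 1.8]
wrist_force: [0.7, 1.0, -0.0]
finger_gap: 0.399
clock: 16.57
eef_pos: [0.4753, 0.2126, 0.2018]
orientation: [90.1, 60.0, 1.7]
wrist_force: [-0.3, 0.8, 0.2]
finger_gap: 0.399
[0.47528442 0.21260329 0.20184038] [-0.3  0.8  0.2]
256 108
plate top plane slopes,height [2.00000e-04 1.70000e-03 1.29684e+01] 2445 [[-25.6 -38.   11.3]
 [ 21.3  37.   14.8]]
((-2.114931106567383, -0.5185775756835938), (47.726409912109375, 75.35637664794922), 0.01970507577061653)
pin 12.9 39
pin2 13.3 46
low 13.1 40
notch 1.1 45
```

View pics/fin.png

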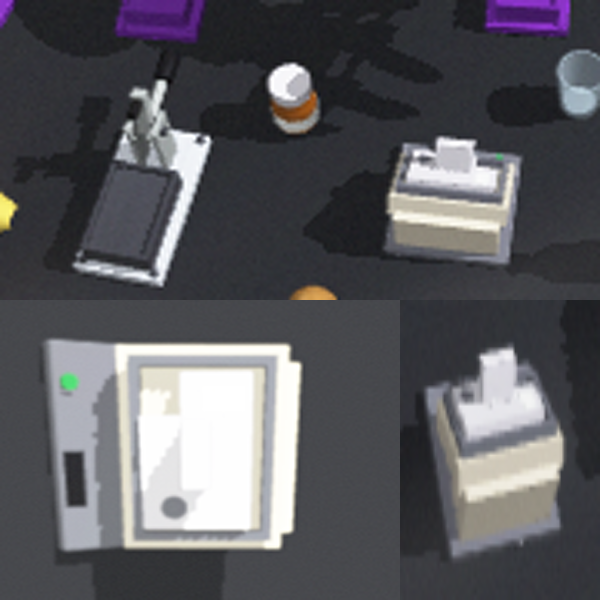

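The cassette lies flat in the bed: its top plane is parallel to the floor at 13 mm, and the bare floor reads 1.1 mm. The pin corner is covered, the notch is at the low +y corner, the nest is empty and the clamp is open. Handing in.

```bash
python3 -c "
from h import *
env.finish_job(); print(env.get_state()['clock'])"
```

```text
the job is handed in; nothing more can be done
the job is handed in; nothing more can be done
```

I flipped the jig's clamp open to its stop and lifted out the cassette. I set it down in the empty dock's bed, gripped until about 8 N of contact showed it was down. Then I released it, backed off and handed in at about 17 s; no verdict was reported.

**Last checks**
- **Cassette seating:** its top is parallel to the bed floor, with slopes under 0.002. It reads 13.0 mm high, against a nominal 12 mm. The bare floor in the notch reads 1.1 mm, so the difference is camera bias.
- **Direction and pin:** the notch is at the low edge on the +y side, and the whole corner covers the pin. I did not see the pin itself; I take it to be fully down because the cassette lies flat.
- **Position in the bed:** the cassette rests about 2 mm towards the low edge, within the 3 mm play.
- **Clamp and surroundings:** the clamp is still open and the nest is empty. The occupied dock, the jar and the beaker look unchanged. I did not check the other bystanders at the end.

**Off or disagreeing**
- I got a sideways sign wrong during the clamp push, so the fingers passed about 13 mm off centre. The push still worked, and I corrected the position before grasping.
- The side camera's first jig position disagreed with the wrist camera's by about 5 mm; I used the wrist measurement.

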